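# Seat a pillar candle in the V-cradle and clamp it for decorating

### The job

Pick the dark red candle up from its rack and lower it gently, without dropping it, into the V-cradle so that it rests in both V-blocks with its ends standing out about evenly. Let go of it, then swing the hinged clamp arm down until its pad lies on the candle, leaving the candle seated. Do not shift the paint tin or the ribbon spool.

Things in the scene. Friction and masses are not known exactly. Their poses are not given: they have to be found in the camera images.
- candle_center (a point): Centre of the dark red pillar candle: a smooth loose cylinder, 44 mm in diameter, 200 mm long, about 0.28 kg, with a gold band and a short wick at its +y end. Its y axis runs along the candle; it may roll about y. Either way round is fine in the cradle. It starts lying level on the rack, its centre 37 mm above the table.
- rack: Low brown wooden rack fixed to the table, on which the candle lies along its y axis; origin under its middle, on the table. Base 75 x 170 mm, 6 mm thick; two shallow supports, 22 mm wide and up to 25 mm high, stand 60 mm either side of the middle along y. Between them it is open down to the base.
- cradle: White wooden V-cradle fixed to the table; origin on the table under the V's middle. y runs along the V, x across it towards the clamp's hinge post, z up. Base plate 145 (x) x 200 mm, 10 mm thick. Two 90-degree cork V-blocks, each 32 mm long, their middles 66 mm either side of the origin along y, tops 42 mm high and 52 mm apart. Between them 100 mm is open down to the base plate.
- cradle_seat (a point): Where the candle's centre lies when it is seated in the cradle: 47 mm above the table, midway between the V-blocks. Axes as the cradle's: y is the direction of the seated candle, x points level across the V towards the hinge post. The candle overhangs each V-block by 18 mm when even.
- clamp_hinge (a point): Centre of the clamp arm's hinge pin, at +60 mm x, +66 mm y and +34 mm z from cradle_seat (81 mm above the table); axes as the cradle's. The hinge runs along y, between two white cheeks 92 mm high.
- clamp_grip (a point): Middle of the red end grip of the clamp arm, 92 mm from the hinge: 34 mm long, 22 mm wide, 16 mm thick. The arm is brown wood, 18 mm wide, 12 mm thick, its end 109 mm from the hinge; a cork pad under it, 60 mm from the hinge, meets the candle. With the arm closed its axes are the cradle's; they turn with the arm.
- clamp (a joint): Angle of the clamp arm, rad. 0: level, reaching from the hinge to the cradle's -x, its pad just on a seated candle. Grows as the arm swings up; pi/2 is upright, more leans back away from the V. Starts open at 1.65 to 2.0; limits -0.15 and 2.2. The hinge is stiff (0.13 N m): the arm stays where it is left, and 2 to 3 N at the grip moves it.
- paint_tin: Bystander: white tin, 84 mm across, 100 mm high; origin at the centre of its underside.
- ribbon_spool: Bystander: wooden spool of pink ribbon standing on its flange, 72 mm across, 40 mm high; origin at the centre of its underside.
Mind the look-alikes: they are no part of the job. Of the things like the part that bears candle_center, leave any that is white; of the rest the smaller one is meant.

How it is judged (in metres and radians):
On the way:
1. the candle rests in both V-blocks, let go, with the clamp still open (x of candle_center in the frame of cradle_seat between -0.004 and 0.004 m and y of candle_center in the frame of cradle_seat between -0.012 and 0.012 m and z of candle_center in the frame of cradle_seat between -0.003 and 0.003 m and angle between the y axis of candle_center and the y axis of cradle_seat, either way round below 0.05 rad and value of joint clamp above 1 rad and contact force between the fingers and candle below 0.05 N and linear speed of candle below 0.03 m/s), for 0.2 s.
At the end, for the whole second after the job is handed in: The candle lies at rest in both V-blocks (centre within 4 mm across, 3 mm in height and 12 mm lengthwise of the seat, axis within 0.05 rad of the V), released, and the clamp arm is down on it (joint between -0.06 and 0.05 rad) (x of candle_center in the frame of cradle_seat between -0.004 and 0.004 m and y of candle_center in the frame of cradle_seat between -0.012 and 0.012 m and z of candle_center in the frame of cradle_seat between -0.003 and 0.003 m and angle between the y axis of candle_center and the y axis of cradle_seat, either way round below 0.05 rad and value of joint clamp between -0.06 and 0.05 rad and linear speed of candle below 0.02 m/s and contact force between the fingers and candle below 0.05 N); the robot touches nothing.
It fails at once if the candle is dropped (moving faster than 0.5 m/s with no finger on it, a fall of over about 12 mm) (linear speed of candle above 0.5 m/s and contact force between the fingers and candle below 0.02 N).
It fails at once if the paint tin is moved by more than 25 mm (distance of paint_tin from where it was at the start of the episode above 0.025 m).
It fails at once if the ribbon spool is moved by more than 25 mm (distance of ribbon_spool from where it was at the start of the episode above 0.025 m).
It also fails if it takes over 59 s, if anything falls off the work surface, if the arm or the gripper's body presses on something with over 40 N, if the wrist force passes 120 N, or if a joint passes its speed limit or range.

### The arm

A 6-joint arm with a two-finger parallel gripper is mounted at the origin on the work surface. World frame = base frame: x ahead of the robot, y to its left, z up, the work surface at z = 0. Lengths are in m, angles in degrees, forces in N, time in s.
With the tool pointing down it reaches from about 0.4 to 0.825 m from the base axis. Payload 7 kg.
Tool frame: the origin (TCP) lies between the finger pads; the fingertips stand 11 mm ahead of it and the grasp point (between the pads) lies 8 mm behind it; z points along the fingers, y is the direction in which the jaws open and shut (so a half turn about z gives the same grasp; the last joint's range is limited). The gripper opens to 88 mm and grips with 3 to 60 N. Pads are 19 mm wide; open, the fingers measure 130 mm over their backs; the gripper's body (78 mm by 193 mm) begins 47 mm behind the grasp point.
Start: joints at [87.84, 20.546, 0.682, 0, -70.136, -16.507], TCP at [0.216, 0.639, 0.238] pointing down, gripper open.
Joint ranges: [-176.03, 176.03], [-82.01, 121.73], [-58.28, 71.71], [-173.87, 95.51], [-174.79, -0.11], [-173.66, 173.66]. Speed limits (degrees/s): [136.94, 136.94, 172.46, 180, 180, 180].

### API

Orientations are given as [roll, pitch, yaw] about the fixed x, y, z axes, in that order (R = Rz(yaw) Ry(pitch) Rx(roll)).
In Python, from plant import r gives the robot as it stands.
- The arm moves only by the shell command python3 -m inch 'ROWS' [OPENING] [FORCE]. ROWS is JSON, a list of rows, each an object of numbers: "x", "y", "z": the shift along the tool's x, y, z as a fraction of full scale; "yaw": the turn about the tool's z as a fraction of full scale. In form: [{"x": .., "y": .., "z": .., "yaw": ..}, ...]. A call has 1 to 5 rows; each row shifts and turns the pose as measured when the row begins, along the tool's axes as they then stand; what a row does not reach is not made up. Full scale, the value 1, is 0.025 m for a shift and 4 degrees for a turn. A row lasts 1/12 s, in which the tool goes at most 41.7 mm and 7.16 degrees, less where a joint would pass 70% of its speed; a pose out of reach is approached as far as the arm can. A call with a number of a shift or a turn outside -1 to 1 is refused whole. A call with a gripper value outside its range is refused whole. OPENING is the opening, from -1 (shut) to 1 (fully open), set as the call begins (- or left out, the last holds). The fingers move at their own pace and stop on an object; FORCE is the grip in N (left out, the last holds). Time passes only in rows, so rows that do not move let the fingers close. It gives the time, the measured TCP pose, the force and the opening at its end, in the units of the state.
- r.get_state(): the state, without advancing time (a new reading comes with each control period).
- r.capture(name): name is "scene" or "side" or "wrist"; returns (picture, depth): 400x640x3 uint8, red, green, blue; 400x640 float32, m along the optical axis (not along the pixel's ray), 0 where there is no reading.
- r.camera_info(name): a dict with "mtx" (3x3 intrinsics, pixels), "k1" (the pictures are not rectified: a ray, as slopes to the right and down, at radius r is drawn at 1 + k1 r^2 times it, then the intrinsics apply), "pose" (4x4, takes a point from camera to world coordinates). Camera axes: x right, y down, z forward; pixel columns grow to the right and rows downward; lengths in m; the calibration is good to about 2 mm. A picture is of the moment at which its call begins: read the wrist's pose just before it. camera_info takes no time and is no camera call; for the wrist camera it gives the pose at the moment of the call.
- r.close_job(): hands the job in, once; it reports no verdict.
The state is a dict: "time_s": time; "joints": joint angles; "qd": joint speeds; "joint_torque": joint torques, N m; "tcp_pos": TCP position; "eef_rot": TCP orientation; "contact_force": force on the tool from outside, world axes, zero at the start; "moment": the same for the moment, N m; "gripper_width": finger opening in m.
Only numpy, scipy, OpenCV 4.12 (cv2) and the standard library are available. Lean on these libraries where they do the work, as an engineer would, in place of code of your own. Each camera call takes 0.05 s, during which the arm holds its last target. There are 200 camera calls.

## Working session

There is one attempt and no reset: what is moved stays moved. The work goes in short steps, Python scripts to look and compute and a shell command to move; the robot and the scene stay as the last step left them, time stands still between calls to the robot, and variables do not carry over. Pictures are saved under pics/ and viewed, about 8 in all and at most 12, crops included, and the job is handed in when it is done.

```bash
ls; mkdir -p pics; python3 - <<'E'
from plant import r
import cv2,numpy as np
ims=[]
for n in ("scene","side"):
    p,d=r.capture(n); np.savez(f"pics/{n}0.npz",p=p,d=d); cv2.imwrite(f"pics/{n}0.png",p[:,:,::-1])
    i=r.camera_info(n); print(n,np.round(i["mtx"],1).tolist(),i["k1"],np.round(i["pose"],3).tolist(),(d>0).mean())
print(r.get_state())
E
```

```text
pics
scene [[377.0, 0.0, 315.2], [0.0, 377.0, 205.7], [0.0, 0.0, 1.0]] -0.06239653356313319 [[-0.725, 0.526, -0.444, 0.954], [0.688, 0.564, -0.456, 0.43], [0.011, -0.636, -0.771, 0.766], [0.0, 0.0, 0.0, 1.0]] 0.9958515625
side [[386.3, 0.0, 317.3], [0.0, 386.3, 197.5], [0.0, 0.0, 1.0]] -0.08967809508234924 [[0.934, -0.257, 0.248, 0.305], [-0.357, -0.653, 0.668, -0.668], [-0.01, -0.712, -0.702, 0.807], [0.0, 0.0, 0.0, 1.0]] 0.99596484375
{'time_s': 0.1, 'joints': array([ 8.78397511e+01,  2.05875215e+01,  6.39681019e-01, -1.73075525e-02,
       -7.01360042e+01, -1.65078208e+01]), 'qd': array([ 0.11381822, -0.12682962,  0.10948218,  0.05014332, -0.0319406 ,
       -0.00856931]), 'joint_torque': array([-4.62521766e-04, -5.84159768e+01,  2.93751061e+01,  7.01533824e+00,
        1.01758653e-02, -5.24193570e-05]), 'tcp_pos': array([0.21593932, 0.63908854, 0.23672056]), 'eef_rot': array([ 1.79914988e+02, -8.22580392e-03, -1.86739564e+01]), 'contact_force': array([-0.17031176, -0.44024716,  0.26037058]), 'moment': array([ 0.05758215, -0.01955014, -0.00661854]), 'gripper_width': 0.08757335817576706}
```

View pics/scene0.png

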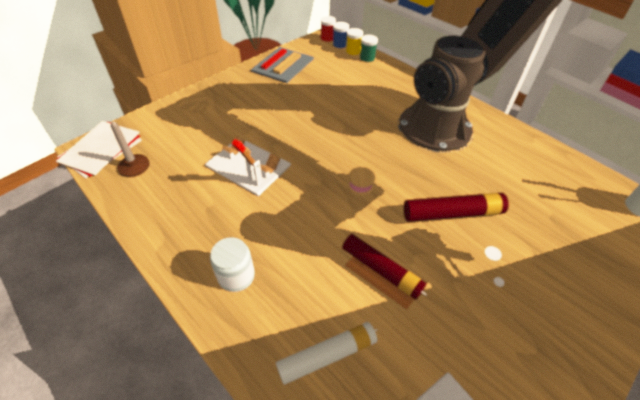

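View pics/side0.png

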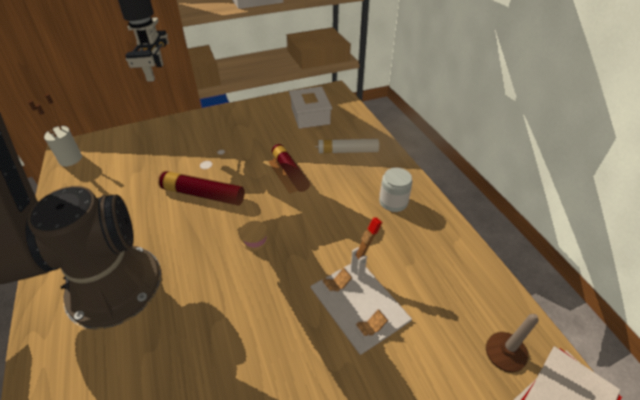

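The scene view shows the small dark red candle on its rack at about (385,268), the bigger look-alike at (455,207), the cradle at (248,168), the tin at (232,264) and the spool at (361,182). The side view shows the candle at (288,165), the cradle at (362,310) and the raised clamp grip at (374,227).

```bash
cat > h.py <<'E'
import numpy as np, cv2
from plant import r
def rays(info,uv):
    D=np.array([info["k1"],0,0,0.]); 
    n=cv2.undistortPoints(np.asarray(uv,float).reshape(-1,1,2),np.array(info["mtx"]),D).reshape(-1,2)
    return np.c_[n,np.ones(len(n))]
def onplane(info,uv,z):
    P=np.array(info["pose"]); d=rays(info,uv)@P[:3,:3].T; o=P[:3,3]
    return o+d*((z-o[2])/d[:,2])[:,None]
def cloud(info,d):
    v,u=np.mgrid[0:400,0:640]; uv=np.c_[u.ravel(),v.ravel()]
    P=np.array(info["pose"]); X=(rays(info,uv)*d.reshape(-1,1))@P[:3,:3].T+P[:3,3]
    return X.reshape(400,640,3)
def cross(i1,uv1,i2,uv2):
    a=np.array(i1["pose"]);b=np.array(i2["pose"])
    d1=a[:3,:3]@rays(i1,uv1)[0];d2=b[:3,:3]@rays(i2,uv2)[0]
    s=np.linalg.lstsq(np.c_[d1,-d2],b[:3,3]-a[:3,3],rcond=None)[0]
    p,q=a[:3,3]+s[0]*d1,b[:3,3]+s[1]*d2
    return (p+q)/2,np.linalg.norm(p-q)
def blobs(m,amin=15):
    n,l,s,c=cv2.connectedComponentsWithStats(m.astype(np.uint8))
    return [(l==k,s[k],c[k]) for k in range(1,n) if s[k,4]>=amin]
E
python3 - <<'E'
from h import *
for n in ("scene","side"):
    z=np.load(f"pics/{n}0.npz"); i=r.camera_info(n); X=cloud(i,z["d"]); h=cv2.cvtColor(z["p"],cv2.COLOR_RGB2HSV).astype(int)
    H,S,V=h[...,0],h[...,1],h[...,2]
    red=((H<6)|(H>172))&(S>150)&(V>40)
    for m,s,c in blobs(red,40):
        P=X[m]; print(n,"red",s[:4],s[4],c.round(),np.median(P,0).round(3),"V",V[m].mean().round(),"z",np.percentile(P[:,2],[2,98]).round(3),cv2.minAreaRect((P[:,:2]*1000).astype(np.float32)))
    XY=X[...,:2]; 
    T=X[(X[...,2]>.02)&(X[...,2]<.3)&(X[...,0]>.1)&(X[...,0]<.9)]
    # height blobs in work area
    m=(X[...,2]>.006)&(X[...,2]<.25)&(np.hypot(X[...,0],X[...,1])>.25)&(np.hypot(X[...,0],X[...,1])<.95)
    for b,s,c in blobs(m,60):
        P=X[b]; print(n,"obj",s[4],c.round(),P.min(0).round(3),P.max(0).round(3),np.median(P,0).round(3))
E
```

```text
scene red [321  26  12  15] 165 [327.  33.] [-0.139 -0.639  0.034] V 115.0 z [0.002 0.066] ((393.1741943359375, -102.9737548828125), (1546.42041015625, 46.883968353271484), 45.27102279663086)
scene red [261  49  26  20] 162 [274.  58.] [ 0.135 -0.652  0.02 ] V 209.0 z [0.01  0.024] ((135.20445251464844, -654.2815551757812), (155.14642333984375, 25.5643310546875), 19.361743927001953)
scene red [607  74  33  24] 374 [624.  85.] [-0.752  0.36   0.02 ] V 109.0 z [0.001 0.038] ((-753.9950561523438, 363.5533752441406), (25.67979621887207, 131.02037048339844), 1.401831865310669)
scene red [232 140  13  13] 101 [238. 145.] [ 0.617 -0.176  0.174] V 215.0 z [0.143 0.183] ((562.5022583007812, -276.82891845703125), (240.41709899902344, 27.357269287109375), 60.81122589111328)
scene red [404 195  83  26] 1606 [445. 208.] [0.307 0.23  0.049] V 104.0 z [0.022 0.058] ((594.3825073242188, 278.40728759765625), (760.31494140625, 175.78001403808594), 9.820704460144043)
scene red [501 194   7  19] 75 [504. 203.] [0.181 0.329 0.05 ] V 120.0 z [0.027 0.058] ((176.9276580810547, 323.7945251464844), (37.28144
[... 2585 characters left out ...]
.] [-0.187  0.554  0.006] [-0.106  0.639  0.237] [-0.141  0.573  0.101]
side obj 789 [348. 145.] [0.662 0.218 0.006] [0.861 0.31  0.049] [0.762 0.26  0.036]
side obj 925 [289. 169.] [0.505 0.118 0.006] [0.588 0.323 0.063] [0.537 0.202 0.052]
side obj 1118 [395. 189.] [ 0.748 -0.043  0.006] [0.827 0.04  0.104] [ 0.776 -0.022  0.082]
side obj 1663 [201. 187.] [0.15  0.138 0.007] [0.391 0.325 0.061] [0.274 0.219 0.049]
side obj 5358 [361. 299.] [ 0.464 -0.379  0.006] [ 0.643 -0.16   0.186] [ 0.558 -0.267  0.012]
side obj 647 [254. 234.] [ 0.34  -0.03   0.006] [0.411 0.043 0.046] [ 0.374 -0.003  0.04 ]
side obj 1327 [509. 344.] [ 0.753 -0.539  0.006] [ 0.83  -0.452  0.164] [ 0.788 -0.497  0.017]
```

```bash
python3 - <<'E'
from h import *
A=[];W=[];Cx={}
for n in ("scene","side"):
    z=np.load(f"pics/{n}0.npz"); i=r.camera_info(n); X=cloud(i,z["d"]); h=cv2.cvtColor(z["p"],cv2.COLOR_RGB2HSV).astype(int)
    H,S,V=h[...,0],h[...,1],h[...,2]
    box=(X[...,0]>.49)&(X[...,0]<.6)&(X[...,1]>.09)&(X[...,1]<.35)
    m=box&(X[...,2]>.040)&(X[...,2]<.07); P=X[m]
    # cylinder fit, r=22, horizontal
    from scipy.optimize import least_squares
    f=lambda q:np.hypot((P[:,0]-q[0])-q[1]*(P[:,1]-.225),P[:,2]-q[2])-.022
    s=least_squares(f,[.545,0,.037],loss="soft_l1",f_scale=.002); print(n,"candle x@y.225, slope dx/dy, z",s.x.round(4),"rms",np.sqrt((f(s.x)**2).mean()).round(4),"y ext",np.percentile(P[:,1],[0,1,3,97,99,100]).round(3))
    cb=(X[...,0]>.44)&(X[...,0]<.67)&(X[...,1]>-.4)&(X[...,1]<-.13)
    pl=cb&(X[...,2]>.006)&(X[...,2]<.014); R=cv2.minAreaRect((X[pl][:,:2]*1000).astype(np.float32)); print("plate",R, np.median(X[pl][:,2]))
    co=cb&(X[...,2]>.015)&(X[...,2]<.05)&(S>90)
    for b,s_,c in blobs(co,20): print("cork",s_[:5],np.median(X[b],0).round(3),X[b].min(0).round(3),X[b].max(0).round(3))
    hi=cb&(X[...,2]>.06)
    for b,s_,c in blobs(hi,20): print("post/arm",s_[:5],np.median(X[b],0).round(3),X[b].min(0).round(3),X[b].max(0).round(3))
    x0,y0,x1,y1=(195,125,300,205) if n=="scene" else (290,205,430,360)
    cv2.imwrite(f"pics/c_{n}.png",cv2.resize(z["p"][y0:y1,x0:x1,::-1],None,fx=4,fy=4,interpolation=cv2.INTER_CUBIC)[:600,:])
w=r.camera_info("wrist"); s=r.get_state(); print(np.round(w["pose"],3).tolist(),w["mtx"],s["tcp_pos"])
a=cv2.imread("pics/c_scene.png");b=cv2.imread("pics/c_side.png");a=cv2.resize(a,(380,290));b=cv2.resize(b,(400,429));o=np.zeros((429,780,3),np.uint8);o[:290,:380]=a;o[:,380:]=b;cv2.imwrite("pics/c.png",o)
E
```

```text
scene candle x@y.225, slope dx/dy, z [ 0.542  -0.0973  0.0356] rms 0.0013 y ext [0.127 0.13  0.135 0.321 0.325 0.327]
plate ((551.0184326171875, -265.1421813964844), (146.82266235351562, 203.1058349609375), 11.744918823242188) 0.009216615217466195
cork [234 136  11  10  38] [ 0.523 -0.331  0.037] [ 0.514 -0.354  0.019] [ 0.531 -0.322  0.042]
cork [222 145  17   9  91] [ 0.567 -0.325  0.03 ] [ 0.542 -0.35   0.015] [ 0.582 -0.311  0.042]
cork [261 153  20  20 211] [ 0.51 -0.2   0.03] [ 0.485 -0.227  0.015] [ 0.552 -0.182  0.043]
post/arm [232 140  29  33 331] [ 0.595 -0.18   0.125] [ 0.566 -0.207  0.06 ] [ 0.628 -0.172  0.184]
side candle x@y.225, slope dx/dy, z [ 0.5455 -0.1027  0.0373] rms 0.0026 y ext [0.12  0.122 0.124 0.313 0.32  0.323]
plate ((566.5125732421875, -279.7074890136719), (198.9915771484375, 239.55039978027344), 17.06572151184082) 0.01084312793926101
cork [323 268  28  23 344] [ 0.528 -0.209  0.031] [ 0.49  -0.228  0.015] [ 0.554 -0.186  0.044]
cork [357 310  30  26 421] [ 0.554 -0.338  0.032] [ 0.516 -0.357  0.015] [ 0.581 -0.316  0.045]
post/arm [352 217  31  52 560] [ 0.595 -0.196  0.131] [ 0.569 -0.214  0.06 ] [ 0.63  -0.176  0.186]
[[-0.319, -0.914, -0.251, 0.284], [-0.948, 0.308, 0.083, 0.616], [0.001, 0.264, -0.965, 0.383], [0.0, 0.0, 0.0, 1.0]] [[285.73718089   0.         320.67561182]
 [  0.         285.73718089 195.77236112]
 [  0.           0.           1.        ]] [0.21593932 0.63908854 0.23672056]
```

View pics/c.png

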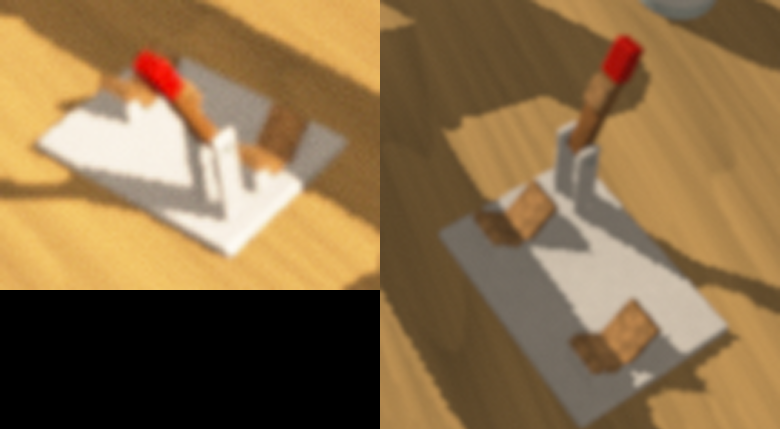

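The crop shows the cradle with its hinge post at the far +x/+y end and both cork blocks clear. The depth fits give candle ≈ (0.544, 0.225, z 0.036) rotated +5.7°, and cradle ≈ (0.536, -0.272) rotated about 11.6°, both with plausible heights. I'll turn the tool first, then translate.

```bash
A='[{"yaw":1},{"yaw":1},{"yaw":1},{"yaw":1},{"yaw":1}]'
python3 -m inch '[{"yaw":1},{"yaw":1},{"yaw":1},{"yaw":1},{"yaw":1}]' 1 20
python3 -m inch '[{"yaw":1},{"yaw":1},{"yaw":1},{"yaw":1},{"yaw":1}]'
python3 -m inch '[{"yaw":1},{"yaw":1},{"yaw":1},{"yaw":1},{"yaw":1}]'
python3 -c "
from h import r; s=r.get_state(); print(s['joints'].round(1),s['eef_rot'])"
```

```text
[ 87.8  20.6   0.6  -0.  -70.1 -16.5] [ 1.79914988e+02 -8.22580392e-03 -1.86739564e+01]validation failed for argument at $[0]...
validation failed for argument at $[0]...
validation failed for argument at $[0]...
```

All fields are required in each row, so I'll include them.

```bash
python3 -m inch '[{"x":0,"y":0,"z":0,"yaw":1},{"x":0,"y":0,"z":0,"yaw":1},{"x":0,"y":0,"z":0,"yaw":1},{"x":0,"y":0,"z":0,"yaw":1},{"x":0,"y":0,"z":0,"yaw":1}]' 1 20
python3 -c "
from h import r; s=r.get_state(); print(s['joints'].round(1),s['eef_rot'])"
```

```text
time_s: 0.52
tcp_pos: [0.2155, 0.6378, 0.2338]
eef_rot: [179.7, -0.2, -39.4]
contact_force: [-0.1, -0.3, 0.4]
gripper_width: 0.0876
[ 87.8  20.7   0.5  -0.1 -70.1 -37.2] [ 1.79660674e+02 -1.64378991e-01 -3.94114368e+01]
```

```bash
python3 -m inch '[{"x":0,"y":0,"z":0,"yaw":1},{"x":0,"y":0,"z":0,"yaw":1},{"x":0,"y":0,"z":0,"yaw":1},{"x":0,"y":0,"z":0,"yaw":1},{"x":0,"y":0,"z":0,"yaw":1}]' >/dev/null
python3 -m inch '[{"x":0,"y":0,"z":0,"yaw":1},{"x":0,"y":0,"z":0,"yaw":1},{"x":0,"y":0,"z":0,"yaw":1},{"x":0,"y":0,"z":0,"yaw":1},{"x":0,"y":0,"z":0,"yaw":1}]'
python3 -m inch '[{"x":0.98,"y":-0.64,"z":0,"yaw":1},{"x":0.98,"y":-0.64,"z":0,"yaw":0},{"x":0.98,"y":-0.64,"z":0,"yaw":0},{"x":0.98,"y":-0.64,"z":0,"yaw":0},{"x":0.98,"y":-0.64,"z":0,"yaw":0}]'
python3 -m inch '[{"x":0.98,"y":-0.64,"z":0,"yaw":0},{"x":0.98,"y":-0.64,"z":0,"yaw":0},{"x":0.98,"y":-0.64,"z":0,"yaw":0},{"x":0.98,"y":-0.64,"z":0,"yaw":0},{"x":0.98,"y":-0.64,"z":0,"yaw":0}]'
python3 -c "
from h import r; s=r.get_state(); print(s['joints'].round(1),s['eef_rot'])"
```

```text
time_s: 1.35
tcp_pos: [0.2147, 0.635, 0.2278]
eef_rot: [179.6, -0.9, -81.5]
contact_force: [0.3, 0.4, -0.2]
gripper_width: 0.0875
time_s: 1.77
tcp_pos: [0.3037, 0.5188, 0.2249]
eef_rot: [179.6, -1.3, -85.7]
contact_force: [0.4, 0.6, 0.7]
gripper_width: 0.0878
time_s: 2.18
tcp_pos: [0.3952, 0.3954, 0.2254]
eef_rot: [179.5, -1.4, -85.6]
contact_force: [-0.1, 0.5, 0.2]
gripper_width: 0.0879
[ 65.2  11.  -14.3   0.2 -66.2 -61. ] [179.46410642  -1.40900739 -85.63622545]
```

```bash
python3 -m inch '[{"x":0.91,"y":-0.68,"z":0,"yaw":0},{"x":0.91,"y":-0.68,"z":0,"yaw":0},{"x":0.91,"y":-0.68,"z":0,"yaw":0},{"x":0.91,"y":-0.68,"z":0,"yaw":0}]'
python3 -c "
from h import *; i=r.camera_info('wrist'); p,d=r.capture('wrist'); np.savez('pics/w1.npz',p=p,d=d,pose=i['pose'])"
python3 -m inch '[{"x":0.91,"y":-0.68,"z":0,"yaw":0},{"x":0.91,"y":-0.68,"z":0,"yaw":0},{"x":0.91,"y":-0.68,"z":0,"yaw":0},{"x":0.91,"y":-0.68,"z":0,"yaw":-0.3}]'
python3 -m inch '[{"x":0,"y":0,"z":0,"yaw":0}]'
cat > cand.py <<'E'
from h import *
import sys
from scipy.optimize import least_squares
base=r.camera_info('wrist')
for k in sys.argv[1:]:
    z=np.load(f'pics/{k}.npz'); i=dict(base,pose=z['pose']); X=cloud(i,z['d'])
    m=(X[...,0]>.49)&(X[...,0]<.6)&(X[...,1]>.09)&(X[...,1]<.35)&(X[...,2]>.035)&(X[...,2]<.07)
    P=X[m]; f=lambda q:np.hypot((P[:,0]-q[0])-q[1]*(P[:,1]-.225),P[:,2]-q[2])-.022
    s=least_squares(f,[.545,-.1,.037],loss="soft_l1",f_scale=.002); print(k,len(P),s.x.round(4),np.sqrt((f(s.x)**2).mean()).round(4),"y",np.percentile(P[:,1],[0,1,2,98,99,100]).round(3),"top z",np.percentile(P[:,2],98).round(4))
    R=cv2.minAreaRect(P[:,:2].astype(np.float32)*1000); print(R)
    h=cv2.cvtColor(z['p'],cv2.COLOR_RGB2HSV).astype(int); red=((h[...,0]<6)|(h[...,0]>172))&(h[...,1]>130)&m
    Q=X[red]; print("red y",np.percentile(Q[:,1],[0,1,99,100]).round(4))
E
python3 - <<'E'
from h import *; i=r.camera_info('wrist'); p,d=r.capture('wrist'); np.savez('pics/w2.npz',p=p,d=d,pose=i['pose']); cv2.imwrite('pics/w2.png',p[:,:,::-1])
s=r.get_state(); print(s['tcp_pos'],s['eef_rot'])
E
python3 cand.py w1 w2
```

```text
time_s: 2.52
tcp_pos: [0.4719, 0.3039, 0.2264]
eef_rot: [179.4, -1.5, -85.6]
contact_force: [0.9, 0.6, 0.3]
gripper_width: 0.0877
time_s: 2.9
tcp_pos: [0.5496, 0.2122, 0.227]
eef_rot: [179.2, -1.5, -84.4]
contact_force: [-0.0, 0.9, 0.7]
gripper_width: 0.0877
time_s: 2.98
tcp_pos: [0.5515, 0.2091, 0.2265]
eef_rot: [179.2, -1.6, -84.5]
contact_force: [0.6, 0.2, -0.8]
gripper_width: 0.0875
[0.55056495 0.21009303 0.22628855] [179.16563668  -1.58166846 -84.59456958]
w1 7659 [ 0.5444 -0.1072  0.0364] 0.0011 y [0.124 0.127 0.129 0.318 0.321 0.336] top z 0.0594
((543.0225219726562, 230.67886352539062), (43.958797454833984, 211.34304809570312), 5.66205358505249)
red y [0.1242 0.1275 0.3208 0.3246]
w2 5143 [ 0.5442 -0.1062  0.0362] 0.0007 y [0.123 0.126 0.128 0.284 0.287 0.336] top z 0.0591
((543.648681640625, 230.3762969970703), (44.08114242553711, 212.1435546875), 6.049057960510254)
red y [0.1242 0.127  0.2771 0.3219]
```

View pics/w2.png

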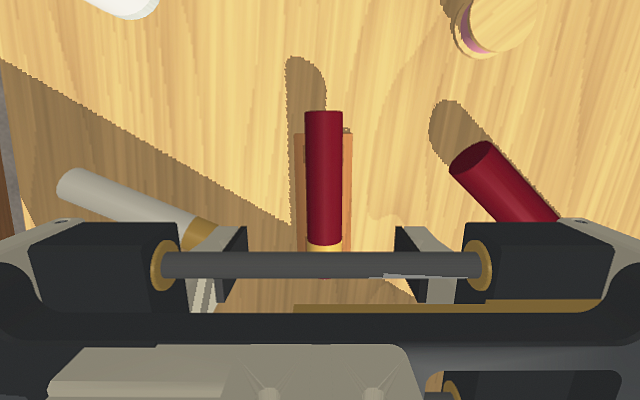

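The wrist view confirms the candle at pixels (305–343, 110–250) on its rack between the fingers, with nothing in the way. Both wrist views agree: centre (0.544, 0.224), height 0.0365, axis +6.1°.

```bash
cat > go.py <<'E'
from h import r
import numpy as np,sys
from scipy.spatial.transform import Rotation as R
s=r.get_state(); t=np.array(list(map(float,sys.argv[1:4]))); q=R.from_euler('xyz',s['eef_rot'],degrees=True)
d=q.inv().apply(t-s['tcp_pos'])/.025
print(round(s['time_s'],2),"tcp",s['tcp_pos'].round(4),"rot",s['eef_rot'].round(2),"w",round(s['gripper_width'],4),"F",s['contact_force'].round(1))
print("units x,y,z",d.round(2),"yaw units",round((s['eef_rot'][2]-float(sys.argv[4]))/4,2))
E
python3 go.py 0.544 0.224 0.10 -84.0; python3 go.py .544 .224 .029 -84
```

```text
3.03 tcp [0.5506 0.2101 0.2263] rot [179.17  -1.58 -84.59] w 0.0876 F [ 0.3  0.7 -0.4]
units x,y,z [-0.72  0.14  5.04] yaw units -0.15
3.03 tcp [0.5506 0.2101 0.2263] rot [179.17  -1.58 -84.59] w 0.0876 F [ 0.3  0.7 -0.4]
units x,y,z [-0.8   0.09  7.87] yaw units -0.15
```

```bash
python3 -m inch '[{"x":-0.2,"y":0.03,"z":0.9,"yaw":-0.1},{"x":-0.2,"y":0.03,"z":0.9,"yaw":0},{"x":-0.2,"y":0.03,"z":0.9,"yaw":0},{"x":-0.1,"y":0.03,"z":0.9,"yaw":0},{"x":-0.1,"y":0,"z":0.6,"yaw":0}]'
python3 -m inch '[{"x":0,"y":0,"z":0,"yaw":0}]' >/dev/null
python3 go.py .544 .224 .029 -84
```

```text
time_s: 3.45
tcp_pos: [0.5455, 0.2289, 0.1209]
eef_rot: [179.5, -1.3, -84.4]
contact_force: [-0.7, 0.3, 0.7]
gripper_width: 0.0873
3.53 tcp [0.5432 0.2286 0.1175] rot [179.26  -1.46 -84.38] w 0.088 F [-0.2 -0.4 -0.4]
units x,y,z [ 0.1  -0.06  3.54] yaw units -0.09
```

```bash
python3 -m inch '[{"x":0.03,"y":-0.02,"z":0.8,"yaw":-0.1},{"x":0.03,"y":-0.02,"z":0.8,"yaw":0},{"x":0.03,"y":-0.02,"z":0.8,"yaw":0},{"x":0,"y":0,"z":0.6,"yaw":0},{"x":0,"y":0,"z":0.2,"yaw":0}]'
python3 -m inch '[{"x":0,"y":0,"z":0,"yaw":0},{"x":0,"y":0,"z":0,"yaw":0}]' >/dev/null
python3 go.py .544 .224 .029 -84
```

```text
time_s: 3.95
tcp_pos: [0.5447, 0.2283, 0.0392]
eef_rot: [179.5, -1.3, -83.8]
contact_force: [-0.5, -0.8, 0.1]
gripper_width: 0.0879
4.12 tcp [0.5443 0.2287 0.0394] rot [179.44  -1.4  -83.71] w 0.0877 F [ 0.1 -0.5 -0.5]
units x,y,z [0.18 0.03 0.42] yaw units 0.07
```

```bash
python3 -m inch '[{"x":0.2,"y":0.03,"z":0.4,"yaw":0.05},{"x":0,"y":0,"z":0.05,"yaw":0},{"x":0,"y":0,"z":0,"yaw":0}]'
python3 -m inch '[{"x":0,"y":0,"z":0,"yaw":0},{"x":0,"y":0,"z":0,"yaw":0},{"x":0,"y":0,"z":0,"yaw":0},{"x":0,"y":0,"z":0,"yaw":0},{"x":0,"y":0,"z":0,"yaw":0}]' -1 25
python3 -m inch '[{"x":0,"y":0,"z":0,"yaw":0},{"x":0,"y":0,"z":0,"yaw":0},{"x":0,"y":0,"z":0,"yaw":0},{"x":0,"y":0,"z":0,"yaw":0},{"x":0,"y":0,"z":0,"yaw":0}]'
python3 go.py .544 .224 .029 -84
```

```text
time_s: 4.37
tcp_pos: [0.5456, 0.2246, 0.0306]
eef_rot: [179.7, -1.3, -83.9]
contact_force: [0.4, 0.0, 0.2]
gripper_width: 0.0873
time_s: 4.78
tcp_pos: [0.5464, 0.2249, 0.0323]
eef_rot: [179.8, -1.2, -83.9]
contact_force: [0.1, -0.6, 0.2]
gripper_width: 0.0599
time_s: 5.2
tcp_pos: [0.5435, 0.2245, 0.0323]
eef_rot: [179.6, -1.2, -84.0]
contact_force: [0.8, -0.8, -0.6]
gripper_width: 0.0434
5.2 tcp [0.5435 0.2245 0.0323] rot [179.56  -1.22 -83.98] w 0.0434 F [ 0.8 -0.8 -0.6]
units x,y,z [ 0.02 -0.02  0.13] yaw units 0.01
```

```bash
python3 -m inch '[{"x":0,"y":0,"z":-0.2,"yaw":0},{"x":0,"y":0,"z":-0.4,"yaw":0},{"x":0,"y":0,"z":-0.6,"yaw":0},{"x":0,"y":0,"z":-0.8,"yaw":0},{"x":0,"y":0,"z":-0.8,"yaw":0}]'
python3 -m inch '[{"x":0,"y":0,"z":-0.8,"yaw":0},{"x":0,"y":0,"z":-0.8,"yaw":0},{"x":0,"y":0,"z":-0.8,"yaw":0},{"x":0,"y":0,"z":-0.8,"yaw":0},{"x":0,"y":0,"z":-0.4,"yaw":0}]'
python3 go.py .536 -.272 .20 -78.4
```

```text
time_s: 5.62
tcp_pos: [0.5403, 0.2232, 0.1003]
eef_rot: [178.9, -1.6, -84.1]
contact_force: [0.6, -0.3, -3.9]
gripper_width: 0.0433
time_s: 6.03
tcp_pos: [0.5409, 0.2249, 0.1994]
eef_rot: [179.0, -1.5, -84.1]
contact_force: [0.7, 0.3, -3.1]
gripper_width: 0.0436
6.03 tcp [0.5409 0.2249 0.1994] rot [178.96  -1.53 -84.08] w 0.0436 F [ 0.7  0.3 -3.1]
units x,y,z [19.75  2.24  0.55] yaw units -1.42
```

```bash
python3 -m inch '[{"x":0.6,"y":0.08,"z":-0.2,"yaw":-0.2},{"x":0.9,"y":0.1,"z":-0.2,"yaw":-0.2},{"x":0.9,"y":0.1,"z":-0.1,"yaw":-0.2},{"x":0.9,"y":0.1,"z":0,"yaw":-0.2},{"x":0.9,"y":0.1,"z":0,"yaw":-0.2}]'
python3 -m inch '[{"x":0.9,"y":0.1,"z":0,"yaw":-0.2},{"x":0.9,"y":0.1,"z":0,"yaw":-0.2},{"x":0.9,"y":0.1,"z":0,"yaw":0},{"x":0.9,"y":0.1,"z":0,"yaw":0},{"x":0.9,"y":0.1,"z":0,"yaw":0}]'
python3 -m inch '[{"x":0.9,"y":0.1,"z":0,"yaw":0},{"x":0.9,"y":0.1,"z":0,"yaw":0},{"x":0.9,"y":0.1,"z":0,"yaw":0},{"x":0.6,"y":0.1,"z":0,"yaw":0},{"x":0.2,"y":0,"z":0,"yaw":0}]'
python3 -m inch '[{"x":0,"y":0,"z":0,"yaw":0},{"x":0,"y":0,"z":0,"yaw":0}]' >/dev/null
python3 go.py .536 -.272 .20 -78.4
python3 - <<'E'
from h import *; i=r.camera_info('wrist'); p,d=r.capture('wrist'); np.savez('pics/w3.npz',p=p,d=d,pose=i['pose']); cv2.imwrite('pics/w3.png',p[:,:,::-1])
X=cloud(i,d)
g=(X[...,0]>.4)&(X[...,0]<.7)&(X[...,1]<-.13)&(X[...,1]>-.42)&(X[...,2]<.2)
pl=g&(X[...,2]>.007)&(X[...,2]<.013)
print("plate",pl.sum(),cv2.minAreaRect(X[pl][:,:2].astype(np.float32)*1000),np.median(X[pl][:,2]))
h=cv2.cvtColor(p,cv2.COLOR_RGB2HSV).astype(int)
co=g&(X[...,2]>.015)&(X[...,2]<.046)&(h[...,1]>80)
for b,s,c in blobs(co,60): print("cork",s,np.median(X[b],0).round(4),cv2.minAreaRect(X[b][:,:2].astype(np.float32)*1000),X[b][:,2].max())
E
```

```text
time_s: 6.45
tcp_pos: [0.5436, 0.1204, 0.2225]
eef_rot: [179.2, -1.2, -79.6]
contact_force: [-0.2, 0.5, -3.1]
gripper_width: 0.0434
time_s: 6.87
tcp_pos: [0.5515, 0.0017, 0.2289]
eef_rot: [179.3, -1.1, -77.9]
contact_force: [0.4, -0.8, -2.6]
gripper_width: 0.0433
time_s: 7.28
tcp_pos: [0.5575, -0.0936, 0.2338]
eef_rot: [179.2, -1.1, -78.0]
contact_force: [-0.3, 0.1, -3.7]
gripper_width: 0.0439
7.45 tcp [ 0.5569 -0.0949  0.2345] rot [179.23  -1.04 -78.18] w 0.0434 F [-0.6  0.9 -3.5]
units x,y,z [6.74 2.25 1.53] yaw units 0.05
plate 7797 ((547.3143920898438, -237.00904846191406), (145.3197784423828, 139.15887451171875), 11.844523429870605) 0.009227744796196424
cork [366  79  32  30 843] [ 0.5062 -0.2092  0.0316] ((505.6202697753906, -209.16200256347656), (31.610246658325195, 31.429485321044922), 11.235254287719727) 0.042517520106657936
```

View pics/w3.png

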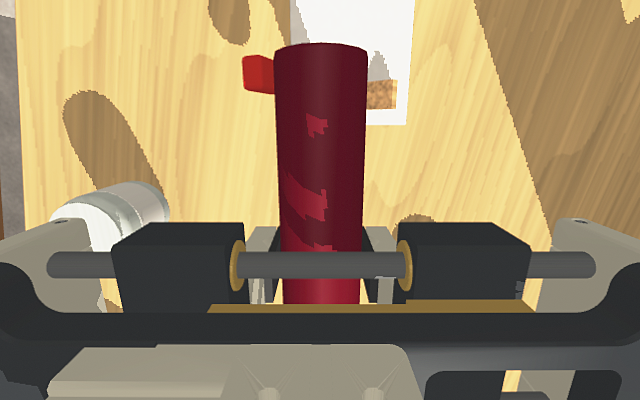

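The held candle (275–365, 45–300) hides most of the cradle (plate 290–415, 0–125; grip at 258,73). I'll step sideways for a clear view.

```bash
python3 -m inch '[{"x":0.3,"y":0.8,"z":0,"yaw":0},{"x":0.4,"y":0.9,"z":0,"yaw":0},{"x":0.4,"y":0.9,"z":0,"yaw":0},{"x":0.4,"y":0.9,"z":0,"yaw":0},{"x":0.2,"y":0.8,"z":0,"yaw":0}]'
python3 -m inch '[{"x":0.2,"y":0.8,"z":0,"yaw":0},{"x":0.2,"y":0.4,"z":0,"yaw":0},{"x":0,"y":0,"z":0,"yaw":0},{"x":0,"y":0,"z":0,"yaw":0}]' >/dev/null
python3 go.py .536 -.272 .20 -78.4
python3 - <<'E'
from h import *; i=r.camera_info('wrist'); p,d=r.capture('wrist'); np.savez('pics/w4.npz',p=p,d=d,pose=i['pose']); cv2.imwrite('pics/w4.png',p[:,:,::-1])
X=cloud(i,d)
g=(X[...,0]>.4)&(X[...,0]<.7)&(X[...,1]<-.13)&(X[...,1]>-.42)&(X[...,2]<.2)
pl=g&(X[...,2]>.007)&(X[...,2]<.013)
print("plate",pl.sum(),cv2.minAreaRect(X[pl][:,:2].astype(np.float32)*1000),np.median(X[pl][:,2]))
h=cv2.cvtColor(p,cv2.COLOR_RGB2HSV).astype(int)
co=g&(X[...,2]>.015)&(X[...,2]<.046)&(h[...,1]>80)
for b,s,c in blobs(co,60): print("cork",s,np.median(X[b],0).round(4),cv2.minAreaRect(X[b][:,:2].astype(np.float32)*1000),X[b][:,2].max())
hi=g&(X[...,2]>.075)&(X[...,2]<.2)
for b,s,c in blobs(hi,60): print("hi",s,np.median(X[b],0).round(4),X[b].min(0).round(3),X[b].max(0).round(3),np.median(h[b],0))
E
```

```text
time_s: 7.92
tcp_pos: [0.4605, -0.1544, 0.2358]
eef_rot: [179.2, -1.0, -77.7]
contact_force: [0.0, -0.2, -2.6]
gripper_width: 0.0433
8.25 tcp [ 0.4291 -0.1696  0.2376] rot [179.31  -0.97 -77.53] w 0.0433 F [ 1.   0.4 -3.3]
units x,y,z [ 4.9  -3.31  1.55] yaw units 0.22
plate 12227 ((552.093505859375, -259.87091064453125), (145.53878784179688, 185.15411376953125), 12.115866661071777) 0.00935010722125873
cork [ 213    0   62   33 1836] [ 0.5523 -0.3313  0.0307] ((548.9903564453125, -334.07171630859375), (65.54405212402344, 32.62068176269531), 11.582850456237793) 0.04331653170897809
cork [ 221  121   55   28 1405] [ 0.527  -0.2056  0.0314] ((523.51025390625, -205.1235809326172), (64.54859161376953, 31.570270538330078), 12.287515640258789) 0.04314566270370529
hi [  49  117  146   40 3757] [ 0.6021 -0.1897  0.1505] [ 0.568 -0.212  0.075] [ 0.63  -0.174  0.185] [ 14. 153. 226.]
```

View pics/w4.png

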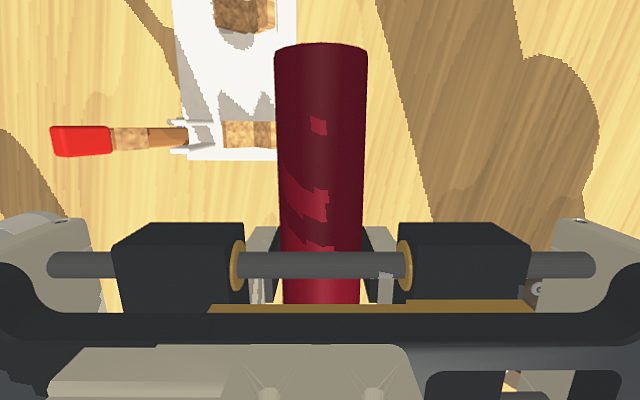

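The clear view shows both cork blocks, at (244,15) and (248,134), and the arm and grip pointing +x at (80,140). I'll fit the V walls and the held candle's pose.

```bash
python3 - <<'E'
from h import *
from scipy.optimize import least_squares
from scipy.spatial.transform import Rotation as R
z=np.load('pics/w4.npz'); p,d=z['p'],z['d']; i=dict(r.camera_info('wrist'),pose=z['pose']); X=cloud(i,d)
h=cv2.cvtColor(p,cv2.COLOR_RGB2HSV).astype(int)
g=(X[...,0]>.46)&(X[...,0]<.62)&(X[...,1]<-.17)&(X[...,1]>-.38)
co=g&(X[...,2]>.020)&(X[...,2]<.0395)&(h[...,1]>80); co=cv2.erode(co.astype(np.uint8),np.ones((3,3)))>0
P=X[co]
def f(q):
    a=q[0]; xp=(P[:,0]-.5362)*np.cos(a)+(P[:,1]+.2696)*np.sin(a)
    return (P[:,2]-q[2]-np.abs(xp-q[1]))/np.sqrt(2)
s=least_squares(f,[.2,0,.016],loss='soft_l1',f_scale=.001); a=s.x[0]
print("V angle deg",np.degrees(a),"x0",s.x[1],"zv",s.x[2],"seat z",s.x[2]+.022*2**.5,"rms",np.sqrt((f(s.x)**2).mean()),len(P))
print("seat",np.array([.5362,-.2696])+s.x[1]*np.array([np.cos(a),np.sin(a)]))
# candle in tool frame
st=r.get_state(); q=R.from_euler('xyz',st['eef_rot'],degrees=True); T=q.inv().apply(X.reshape(-1,3)-st['tcp_pos']).reshape(X.shape)
red=((h[...,0]<6)|(h[...,0]>172))&(h[...,1]>130)&(np.abs(T[...,1])<.03)&(T[...,0]<.15)&(T[...,0]>.02)&(np.abs(T[...,2])<.05)
Q=T[red]; f2=lambda u:np.hypot(Q[:,1]-u[0]-u[1]*Q[:,0],Q[:,2]-u[2]-u[3]*Q[:,0])-.022
c=least_squares(f2,[0,0,-.005,0],loss='soft_l1',f_scale=.001); print("candle tool y0,slope,z0,slope",c.x.round(4),"end x",np.percentile(Q[:,0],[98,99,99.7,100]).round(4),np.sqrt((f2(c.x)**2).mean()))
ux=q.apply([1,c.x[1],c.x[3]]); print("candle axis world",ux.round(4),"angle from y",np.degrees(np.arctan2(ux[0],-ux[1])))
E
```

```text
V angle deg 11.742849161357395 x0 -0.00040968525286355596 zv 0.01505516003298802 seat z 0.04616785840519611 rms 0.0016538443010756297 1614
seat [ 0.53579889 -0.26968338]
candle tool y0,slope,z0,slope [-0.0001 -0.0028 -0.004   0.0218] end x [0.0979 0.0985 0.0991 0.0998] 0.000541337376794603
candle axis world [ 0.2186 -0.976  -0.0048] angle from y 12.625197079711752
```

```bash
python3 -m inch '[{"x":0.7,"y":-0.5,"z":0,"yaw":0.1},{"x":0.8,"y":-0.55,"z":0,"yaw":0.1},{"x":0.8,"y":-0.55,"z":0,"yaw":0},{"x":0.8,"y":-0.55,"z":0,"yaw":0},{"x":0.8,"y":-0.55,"z":0,"yaw":0}]'
python3 -m inch '[{"x":0.6,"y":-0.4,"z":0,"yaw":0},{"x":0.3,"y":-0.2,"z":0,"yaw":0},{"x":0,"y":0,"z":0,"yaw":0},{"x":0,"y":0,"z":0,"yaw":0}]' >/dev/null
python3 go.py .536 -.2705 .13 -78.4
```

```text
time_s: 8.72
tcp_pos: [0.5214, -0.2486, 0.2394]
eef_rot: [179.5, -1.0, -77.9]
contact_force: [0.2, 0.9, -2.1]
gripper_width: 0.0433
9.05 tcp [ 0.5481 -0.2694  0.2356] rot [179.31  -0.93 -77.87] w 0.0435 F [-0.6 -0.2 -2.4]
units x,y,z [-0.13  0.43  4.23] yaw units 0.13
```

```bash
python3 -m inch '[{"x":-0.1,"y":0.25,"z":0.3,"yaw":0.13},{"x":0,"y":0.2,"z":0.7,"yaw":0},{"x":0,"y":0,"z":0.8,"yaw":0},{"x":0,"y":0,"z":0.8,"yaw":0},{"x":0,"y":0,"z":0.6,"yaw":0}]'
python3 -m inch '[{"x":0,"y":0,"z":0.3,"yaw":0},{"x":0,"y":0,"z":0,"yaw":0},{"x":0,"y":0,"z":0,"yaw":0}]' >/dev/null
python3 go.py .536 -.2705 .055 -78.4
```

```text
time_s: 9.47
tcp_pos: [0.5343, -0.267, 0.1556]
eef_rot: [179.7, -1.0, -78.4]
contact_force: [-0.2, -0.8, -3.1]
gripper_width: 0.0435
9.72 tcp [ 0.5297 -0.2645  0.1446] rot [179.39  -0.86 -78.36] w 0.0435 F [-0.8 -0.1 -2.5]
units x,y,z [ 0.23 -0.24  3.58] yaw units 0.01
```

```bash
python3 -m inch '[{"x":0.2,"y":-0.22,"z":0.3,"yaw":0},{"x":0,"y":0,"z":0.6,"yaw":0},{"x":0,"y":0,"z":0.6,"yaw":0},{"x":0,"y":0,"z":0.6,"yaw":0},{"x":0,"y":0,"z":0.4,"yaw":0}]'
python3 -m inch '[{"x":0,"y":0,"z":0.1,"yaw":0},{"x":0,"y":0,"z":0,"yaw":0},{"x":0,"y":0,"z":0,"yaw":0}]' >/dev/null
python3 go.py .536 -.2705 .0435 -78.4
```

```text
time_s: 10.13
tcp_pos: [0.5422, -0.2704, 0.0875]
eef_rot: [-179.8, -1.2, -78.2]
contact_force: [-0.6, 1.0, -3.3]
gripper_width: 0.0432
10.38 tcp [ 0.5426 -0.2707  0.084 ] rot [-179.89   -1.23  -78.24] w 0.0431 F [ 0.7 -0.  -3.3]
units x,y,z [-0.1   0.26  1.62] yaw units 0.04
```

```bash
python3 -m inch '[{"x":-0.05,"y":0.2,"z":0.2,"yaw":0},{"x":0,"y":0,"z":0.3,"yaw":0},{"x":0,"y":0,"z":0.2,"yaw":0},{"x":0,"y":0,"z":0,"yaw":0},{"x":0,"y":0,"z":0,"yaw":0}]' >/dev/null
python3 go.py .536 -.2705 .0435 -78.4
```

```text
10.8 tcp [ 0.5387 -0.2713  0.0675] rot [-179.65   -1.35  -78.23] w 0.0435 F [-0.3  0.1 -4.1]
units x,y,z [-0.08  0.11  0.96] yaw units 0.04
```

```bash
python3 -m inch '[{"x":0,"y":0.1,"z":0.2,"yaw":0},{"x":0,"y":0,"z":0.2,"yaw":0},{"x":0,"y":0,"z":0.1,"yaw":0},{"x":0,"y":0,"z":0,"yaw":0},{"x":0,"y":0,"z":0,"yaw":0}]' >/dev/null
python3 go.py .536 -.2705 .0435 -78.4
```

```text
11.22 tcp [ 0.5363 -0.2723  0.0538] rot [-179.64   -1.35  -78.23] w 0.0432 F [-0.1  0.8 -2.8]
units x,y,z [-0.08  0.    0.41] yaw units 0.04
```

```bash
python3 -m inch '[{"x":-0.08,"y":0,"z":0.15,"yaw":0.03},{"x":0,"y":0,"z":0.1,"yaw":0},{"x":0,"y":0,"z":0.1,"yaw":0},{"x":0,"y":0,"z":0,"yaw":0},{"x":0,"y":0,"z":0,"yaw":0}]'
python3 go.py .536 -.2705 .0425 -78.4
```

```text
time_s: 11.63
tcp_pos: [0.5362, -0.2703, 0.0442]
eef_rot: [-179.6, -1.4, -78.3]
contact_force: [-0.1, -0.1, -2.7]
gripper_width: 0.0431
11.63 tcp [ 0.5362 -0.2703  0.0442] rot [-179.63   -1.36  -78.35] w 0.0431 F [-0.1 -0.1 -2.7]
units x,y,z [0.01 0.01 0.07] yaw units 0.01
```

```bash
python3 -m inch '[{"x":0,"y":0,"z":0.06,"yaw":0},{"x":0,"y":0,"z":0,"yaw":0},{"x":0,"y":0,"z":0,"yaw":0}]'
python3 -m inch '[{"x":0,"y":0,"z":0.06,"yaw":0},{"x":0,"y":0,"z":0,"yaw":0},{"x":0,"y":0,"z":0,"yaw":0}]'
python3 go.py .536 -.2705 .0425 -78.4
```

```text
time_s: 11.88
tcp_pos: [0.5365, -0.2704, 0.0432]
eef_rot: [-179.6, -1.4, -78.3]
contact_force: [-0.1, -0.2, -3.5]
gripper_width: 0.0433
time_s: 12.13
tcp_pos: [0.5369, -0.2705, 0.0437]
eef_rot: [-179.5, -1.4, -78.3]
contact_force: [0.3, 0.2, -2.6]
gripper_width: 0.0432
12.13 tcp [ 0.5369 -0.2705  0.0437] rot [-179.54   -1.43  -78.29] w 0.0432 F [ 0.3  0.2 -2.6]
units x,y,z [-0.01  0.03  0.05] yaw units 0.03
```

```bash
python3 -m inch '[{"x":0,"y":0.02,"z":0.08,"yaw":0},{"x":0,"y":0,"z":0.04,"yaw":0},{"x":0,"y":0,"z":0,"yaw":0}]'
python3 -m inch '[{"x":0,"y":0,"z":0.06,"yaw":0},{"x":0,"y":0,"z":0.03,"yaw":0},{"x":0,"y":0,"z":0,"yaw":0}]'
python3 go.py .536 -.2705 .0425 -78.4
```

```text
time_s: 12.38
tcp_pos: [0.5367, -0.2708, 0.0434]
eef_rot: [-179.5, -1.5, -78.3]
contact_force: [-0.8, 0.1, -3.0]
gripper_width: 0.0434
time_s: 12.63
tcp_pos: [0.5369, -0.2709, 0.0434]
eef_rot: [-179.4, -1.5, -78.2]
contact_force: [-0.1, -0.2, -3.4]
gripper_width: 0.0433
12.63 tcp [ 0.5369 -0.2709  0.0434] rot [-179.4    -1.55  -78.22] w 0.0433 F [-0.1 -0.2 -3.4]
units x,y,z [-0.02  0.03  0.03] yaw units 0.05
```

```bash
python3 -m inch '[{"x":0,"y":0.03,"z":0.12,"yaw":0.03},{"x":0,"y":0,"z":0.12,"yaw":0}]'
python3 -m inch '[{"x":0,"y":0,"z":0.08,"yaw":0}]'
python3 go.py .536 -.2705 .0425 -78.4
```

```text
time_s: 12.8
tcp_pos: [0.5359, -0.2713, 0.0403]
eef_rot: [-179.4, -1.6, -78.3]
contact_force: [-12.1, 7.1, 27.4]
gripper_width: 0.0433
time_s: 12.88
tcp_pos: [0.5358, -0.2714, 0.0402]
eef_rot: [-179.4, -1.6, -78.3]
contact_force: [-8.1, 8.9, 26.3]
gripper_width: 0.0436
12.88 tcp [ 0.5358 -0.2714  0.0402] rot [-179.4    -1.62  -78.27] w 0.0436 F [-8.1  8.9 26.3]
units x,y,z [-0.03 -0.02 -0.09] yaw units 0.03
```

```bash
python3 -m inch '[{"x":0,"y":0,"z":-0.06,"yaw":0},{"x":0,"y":0,"z":0,"yaw":0}]'
python3 go.py .536 -.2705 .0425 -78.4
```

```text
time_s: 13.05
tcp_pos: [0.5362, -0.2713, 0.0423]
eef_rot: [-179.3, -1.7, -78.3]
contact_force: [-0.0, 0.2, -2.8]
gripper_width: 0.0434
13.05 tcp [ 0.5362 -0.2713  0.0423] rot [-179.32   -1.65  -78.27] w 0.0434 F [-0.   0.2 -2.8]
units x,y,z [-0.03  0.   -0.01] yaw units 0.03
```

```bash
python3 -m inch '[{"x":0,"y":0,"z":0.05,"yaw":0},{"x":0,"y":0,"z":0,"yaw":0},{"x":0,"y":0,"z":0,"yaw":0},{"x":0,"y":0,"z":0,"yaw":0},{"x":0,"y":0,"z":0,"yaw":0}]' 1
python3 -m inch '[{"x":0,"y":0,"z":0,"yaw":0},{"x":0,"y":0,"z":0,"yaw":0},{"x":0,"y":0,"z":0,"yaw":0},{"x":0,"y":0,"z":0,"yaw":0},{"x":0,"y":0,"z":0,"yaw":0}]'
python3 go.py .536 -.2705 .20 -78.4
```

```text
time_s: 13.47
tcp_pos: [0.5372, -0.2719, 0.0398]
eef_rot: [-179.3, -1.7, -78.3]
contact_force: [-0.6, -0.1, -0.4]
gripper_width: 0.071
time_s: 13.88
tcp_pos: [0.5374, -0.272, 0.0395]
eef_rot: [-179.3, -1.7, -78.3]
contact_force: [0.2, -1.0, -0.0]
gripper_width: 0.0875
13.88 tcp [ 0.5374 -0.272   0.0395] rot [-179.3    -1.7   -78.25] w 0.0875 F [ 0.2 -1.  -0. ]
units x,y,z [ 0.12 -0.04 -6.42] yaw units 0.04
```

```bash
python3 -m inch '[{"x":0,"y":0,"z":-0.3,"yaw":0},{"x":0,"y":0,"z":-0.8,"yaw":0},{"x":0,"y":0,"z":-0.9,"yaw":0},{"x":0,"y":0,"z":-0.9,"yaw":0},{"x":0,"y":0,"z":-0.9,"yaw":0}]'
python3 -m inch '[{"x":0,"y":0,"z":-0.9,"yaw":0},{"x":0,"y":0,"z":-0.9,"yaw":0},{"x":0,"y":0,"z":-0.9,"yaw":0},{"x":0,"y":0,"z":-0.9,"yaw":0},{"x":0,"y":0,"z":0,"yaw":0}]'
cat > seat.py <<'E'
from h import *
from scipy.optimize import least_squares
import sys
a=np.radians(11.7); C=np.array([.5358,-.2697]); ex=np.array([np.cos(a),np.sin(a)]); ey=np.array([-np.sin(a),np.cos(a)])
for n in ("scene","side","wrist"):
    i=r.camera_info(n); p,d=r.capture(n); np.savez(f'pics/{sys.argv[1]}_{n}.npz',p=p,d=d,pose=i['pose']); X=cloud(i,d); h=cv2.cvtColor(p,cv2.COLOR_RGB2HSV).astype(int)
    cv2.imwrite(f'pics/{sys.argv[1]}_{n}.png',p[:,:,::-1])
    L=np.stack([(X[...,:2]-C)@ex,(X[...,:2]-C)@ey,X[...,2]],-1)
    m=(np.abs(L[...,0])<.035)&(np.abs(L[...,1])<.115)&(L[...,2]>.048)&(L[...,2]<.075); Q=L[m]
    dr=((h[...,0]<8)|(h[...,0]>170))&(h[...,1]>120)&m
    if len(Q)<80: print(n,len(Q)); continue
    f=lambda u:np.hypot(Q[:,0]-u[0]-u[1]*Q[:,1],Q[:,2]-u[2]-u[3]*Q[:,1])-.022
    s=least_squares(f,[0,0,.047,0],loss='soft_l1',f_scale=.001); print(n,len(Q),"cradle-frame x,slope,z,slope",s.x.round(4),"rms",np.sqrt((f(s.x)**2).mean()).round(4),"y",np.percentile(Q[:,1],[0,1,99,100]).round(4),"red y",np.percentile(L[dr][:,1],[0,1,99,100]).round(4))
    g=((h[...,0]<5)|(h[...,0]>175))&(h[...,1]>170)&(h[...,2]>130)&(np.linalg.norm(L[...,:2]-[.08,.066],axis=-1)<.07)&(X[...,2]>.09); G=L[g]
    if len(G)>20: print("  grip",len(G),"cradle min/max/med",G.min(0).round(4),G.max(0).round(4),np.median(G,0).round(4))
E
python3 seat.py s1; python3 go.py .536 -.2705 .20 -78.4
```

```text
time_s: 14.3
tcp_pos: [0.5319, -0.2686, 0.1339]
eef_rot: [-179.9, -1.4, -78.3]
contact_force: [0.1, 0.6, -0.4]
gripper_width: 0.0874
time_s: 14.72
tcp_pos: [0.532, -0.2669, 0.2373]
eef_rot: [-179.4, -1.7, -78.2]
contact_force: [1.3, -0.7, 1.1]
gripper_width: 0.0875
scene 712 cradle-frame x,slope,z,slope [-0.0024 -0.0089  0.0456  0.0065] rms 0.0027 y [-0.1015 -0.0976  0.1009  0.1128] red y [-0.0978 -0.0947  0.1009  0.1017]
  grip 96 cradle min/max/med [0.0853 0.0585 0.1412] [0.1068 0.0797 0.1842] [0.0985 0.076  0.1762]
side 1637 cradle-frame x,slope,z,slope [ 0.0006  0.0045  0.0474 -0.0016] rms 0.0021 y [-0.104  -0.1027  0.0927  0.0966] red y [-0.104  -0.1027  0.0918  0.0943]
wrist 6003 cradle-frame x,slope,z,slope [-0.0001 -0.0005  0.0459  0.0018] rms 0.0006 y [-0.1017 -0.0999  0.0804  0.0874] red y [-0.1012 -0.0997  0.0515  0.0868]
14.87 tcp [ 0.5299 -0.266   0.2318] rot [-179.75   -1.46  -78.29] w 0.0879 F [-0.3 -0.6 -0.2]
units x,y,z [ 0.19 -0.2   1.28] yaw units 0.03
```

View pics/s1_side.png

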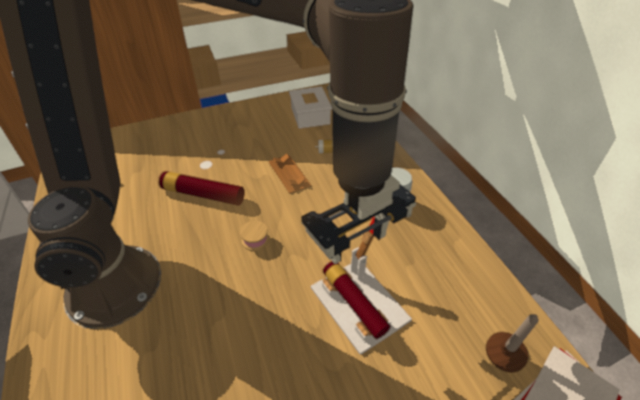

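The side view shows the candle lying in the V (325–388, 262–335), and the wrist fit puts it at x -0.1 mm, y about -1 mm, slope ~0, with the clamp still open. Next I shut the gripper and go round behind the clamp arm.

```bash
cat > cg.py <<'E'
from h import r
import numpy as np,sys
from scipy.spatial.transform import Rotation as R
a=np.radians(11.7); C=np.array([.5358,-.2697,0]); M=np.array([[np.cos(a),-np.sin(a),0],[np.sin(a),np.cos(a),0],[0,0,1]])
s=r.get_state(); q=R.from_euler('xyz',s['eef_rot'],degrees=True)
print(round(s['time_s'],2),"cradle-frame tcp",(M.T@(s['tcp_pos']-C)).round(4),"rot",s['eef_rot'].round(2),"w",round(s['gripper_width'],4),"F",s['contact_force'].round(1))
p=s['tcp_pos']
for k in sys.argv[1:]:
    t=C+M@np.array(list(map(float,k.split(',')))); print(k,"units",(q.inv().apply(t-p)/.025).round(2)); p=t
E
python3 -m inch '[{"x":0,"y":0,"z":-0.4,"yaw":0},{"x":0,"y":0,"z":-0.4,"yaw":0},{"x":0,"y":0,"z":0,"yaw":0}]' -1 20
python3 cg.py .151,.066,.245 .151,.066,.165
```

```text
time_s: 15.12
tcp_pos: [0.528, -0.2651, 0.2509]
eef_rot: [180.0, -1.3, -78.3]
contact_force: [1.3, 0.3, 0.6]
gripper_width: 0.073
15.12 cradle-frame tcp [-0.0067  0.006   0.2509] rot [179.95  -1.34 -78.3 ] w 0.073 F [1.3 0.3 0.6]
.151,.066,.245 units [-2.4  -6.31  0.17]
.151,.066,.165 units [-0.07 -0.    3.2 ]
```

```bash
python3 -m inch '[{"x":-0.3,"y":-0.8,"z":0,"yaw":0},{"x":-0.3,"y":-0.8,"z":0,"yaw":0},{"x":-0.3,"y":-0.8,"z":0,"yaw":0},{"x":-0.3,"y":-0.8,"z":0,"yaw":0},{"x":-0.3,"y":-0.8,"z":0,"yaw":0}]' >/dev/null
python3 -m inch '[{"x":-0.3,"y":-0.8,"z":0,"yaw":0},{"x":-0.3,"y":-0.8,"z":0,"yaw":0},{"x":-0.2,"y":-0.6,"z":0,"yaw":0},{"x":0,"y":0,"z":0,"yaw":0},{"x":0,"y":0,"z":0,"yaw":0}]' 
python3 cg.py .151,.066,.245 .151,.066,.165
```

```text
time_s: 15.95
tcp_pos: [0.6784, -0.1689, 0.2447]
eef_rot: [179.6, -1.2, -78.2]
contact_force: [0.2, -0.3, -0.8]
gripper_width: 0.0066
15.95 cradle-frame tcp [0.16   0.0698 0.2447] rot [179.58  -1.25 -78.25] w 0.0066 F [ 0.2 -0.3 -0.8]
.151,.066,.245 units [ 0.15  0.36 -0.01]
.151,.066,.165 units [-0.07 -0.02  3.2 ]
```

```bash
python3 -m inch '[{"x":0.1,"y":0,"z":0.6,"yaw":0},{"x":0,"y":0,"z":0.8,"yaw":0},{"x":0,"y":0,"z":0.8,"yaw":0},{"x":0,"y":0,"z":0.6,"yaw":0},{"x":0,"y":0,"z":0.3,"yaw":0}]' 
python3 -m inch '[{"x":0,"y":0,"z":0,"yaw":0},{"x":0,"y":0,"z":0,"yaw":0}]' >/dev/null
python3 -c "
from h import *
p,d=r.capture('side'); cv2.imwrite('pics/s2.png',cv2.resize(p[130:370,260:480,::-1],None,fx=2.5,fy=2.5))"
python3 cg.py .115,.066,.168 .089,.066,.172 .061,.066,.170 .036,.066,.158 .016,.066,.139 .004,.066,.120 -.005,.066,.100
```

```text
time_s: 16.37
tcp_pos: [0.68, -0.1725, 0.1655]
eef_rot: [179.7, -1.3, -78.2]
contact_force: [0.1, -1.5, 0.2]
gripper_width: 0.0006
16.58 cradle-frame tcp [0.1594 0.066  0.1635] rot [179.48  -1.25 -78.21] w 0.0003 F [-0.5  1.1  0.8]
.115,.066,.168 units [ 0.    1.78 -0.17]
.089,.066,.172 units [ 0.    1.04 -0.15]
.061,.066,.170 units [-0.    1.12  0.09]
.036,.066,.158 units [-0.01  1.    0.49]
.016,.066,.139 units [-0.02  0.79  0.77]
.004,.066,.120 units [-0.02  0.47  0.76]
-.005,.066,.100 units [-0.02  0.35  0.8 ]
```

View pics/s2.png

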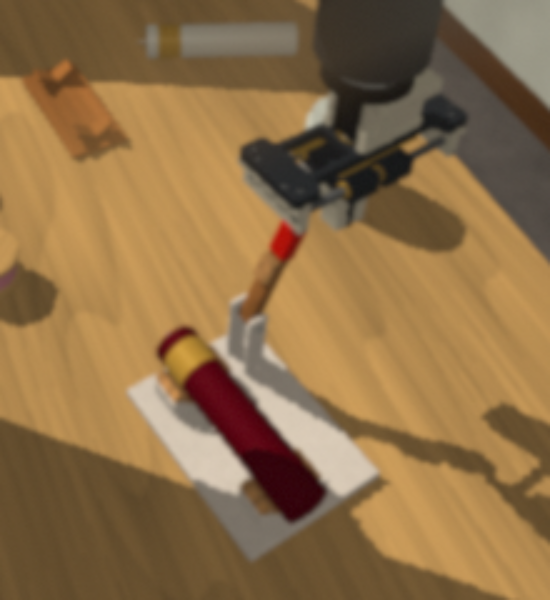

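The crop shows the shut fingers just behind the red grip (285,240), and the candle seated. I'll sweep the arm over.

```bash
python3 -m inch '[{"x":0,"y":0.5,"z":-0.05,"yaw":0},{"x":0,"y":0.5,"z":-0.05,"yaw":0},{"x":0,"y":0.5,"z":-0.05,"yaw":0},{"x":0,"y":0.5,"z":-0.07,"yaw":0},{"x":0,"y":0.5,"z":-0.07,"yaw":0}]' 
python3 cg.py .089,.066,.172 .061,.066,.170 .036,.066,.158
```

```text
time_s: 17.0
tcp_pos: [0.6198, -0.1858, 0.1769]
eef_rot: [-179.9, -1.5, -78.1]
contact_force: [1.4, 1.3, 1.6]
gripper_width: 0.0007
17.0 cradle-frame tcp [0.0993 0.0652 0.1769] rot [-179.92   -1.46  -78.1 ] w 0.0007 F [1.4 1.3 1.6]
.089,.066,.172 units [-0.04  0.41  0.19]
.061,.066,.170 units [-0.01  1.12  0.08]
.036,.066,.158 units [-0.02  1.    0.48]
```

```bash
python3 -m inch '[{"x":0,"y":0.4,"z":0.15,"yaw":0},{"x":0,"y":0.5,"z":0.05,"yaw":0},{"x":0,"y":0.5,"z":0.1,"yaw":0},{"x":0,"y":0.5,"z":0.2,"yaw":0}]' 
python3 cg.py .036,.066,.158 .016,.066,.139 .004,.066,.120 -.005,.066,.105
```

```text
time_s: 17.33
tcp_pos: [0.5721, -0.1968, 0.1708]
eef_rot: [-179.2, -1.6, -78.1]
contact_force: [0.5, 1.2, 1.3]
gripper_width: 0.0004
17.33 cradle-frame tcp [0.0503 0.064  0.1708] rot [-179.23   -1.65  -78.07] w 0.0004 F [0.5 1.2 1.3]
.036,.066,.158 units [-0.1   0.58  0.5 ]
.016,.066,.139 units [-0.03  0.81  0.75]
.004,.066,.120 units [-0.02  0.49  0.75]
-.005,.066,.105 units [-0.02  0.37  0.59]
```

```bash
python3 -m inch '[{"x":-0.1,"y":0.5,"z":0.4,"yaw":0},{"x":0,"y":0.4,"z":0.35,"yaw":0},{"x":0,"y":0.4,"z":0.4,"yaw":0},{"x":0,"y":0.3,"z":0.4,"yaw":0}]' 
python3 cg.py .016,.066,.139 .004,.066,.120 -.005,.066,.105
```

```text
time_s: 17.67
tcp_pos: [0.5304, -0.2049, 0.1365]
eef_rot: [-178.6, -1.8, -78.1]
contact_force: [0.7, 1.0, 0.3]
gripper_width: 0.0
17.67 cradle-frame tcp [0.0079 0.0646 0.1365] rot [-178.61   -1.82  -78.1 ] w 0.0 F [0.7 1.  0.3]
.016,.066,.139 units [-0.05 -0.33 -0.09]
.004,.066,.120 units [-0.03  0.5   0.75]
-.005,.066,.105 units [-0.02  0.37  0.59]
```

```bash
python3 -m inch '[{"x":0,"y":0.15,"z":0.35,"yaw":0},{"x":0,"y":0.1,"z":0.35,"yaw":0},{"x":0,"y":0.1,"z":0.3,"yaw":0},{"x":0,"y":0,"z":0.1,"yaw":0},{"x":0,"y":0,"z":0,"yaw":0}]' 
python3 cg.py -.005,.066,.100
```

```text
time_s: 18.08
tcp_pos: [0.5187, -0.2082, 0.1077]
eef_rot: [-178.6, -1.8, -78.2]
contact_force: [1.1, 0.8, 0.9]
gripper_width: 0.0006
18.08 cradle-frame tcp [-0.0043  0.0637  0.1077] rot [-178.59   -1.81  -78.17] w 0.0006 F [1.1 0.8 0.9]
-.005,.066,.100 units [-0.1   0.04  0.31]
```

Fingers are about 8 mm above the closed height. I'll go down in small steps and watch the force.

```bash
python3 -m inch '[{"x":0,"y":0,"z":0.15,"yaw":0},{"x":0,"y":0,"z":0.12,"yaw":0}]' 
python3 -m inch '[{"x":0,"y":0,"z":0.12,"yaw":0}]'
python3 cg.py -.005,.066,.100
```

```text
time_s: 18.25
tcp_pos: [0.5195, -0.2086, 0.1011]
eef_rot: [-178.6, -1.8, -78.2]
contact_force: [0.4, 1.0, 1.7]
gripper_width: 0.0006
time_s: 18.33
tcp_pos: [0.5203, -0.2088, 0.0983]
eef_rot: [-178.5, -1.9, -78.1]
contact_force: [0.2, 2.6, 15.2]
gripper_width: 0.0005
18.33 cradle-frame tcp [-0.0028  0.0628  0.0983] rot [-178.54   -1.87  -78.13] w 0.0005 F [ 0.2  2.6 15.2]
-.005,.066,.100 units [-0.13  0.09 -0.07]
```

Force jumped to 15 N at the expected height, so the pad is on the candle. I'll back off upward and check.

```bash
python3 -m inch '[{"x":0,"y":0,"z":-0.2,"yaw":0},{"x":0,"y":0,"z":-0.5,"yaw":0},{"x":0,"y":0,"z":-0.8,"yaw":0},{"x":0,"y":0,"z":-0.9,"yaw":0},{"x":0,"y":0,"z":-0.9,"yaw":0}]' >/dev/null
python3 -m inch '[{"x":-0.8,"y":0,"z":-0.8,"yaw":0},{"x":-0.8,"y":0,"z":-0.8,"yaw":0},{"x":-0.8,"y":0,"z":-0.4,"yaw":0},{"x":0,"y":0,"z":0,"yaw":0},{"x":0,"y":0,"z":0,"yaw":0}]'
python3 seat.py s3
python3 - <<'E'
from h import *
a=np.radians(11.7); C=np.array([.5358,-.2697]); ex=np.array([np.cos(a),np.sin(a)]); ey=np.array([-np.sin(a),np.cos(a)])
o=[]
for n in("scene","side","wrist"):
    z=np.load(f'pics/s3_{n}.npz'); i=dict(r.camera_info(n),pose=z['pose']); X=cloud(i,z['d']); L=np.stack([(X[...,:2]-C)@ex,(X[...,:2]-C)@ey,X[...,2]],-1)
    m=(np.abs(L[...,1]-.066)<.008)&(L[...,2]>.074)&(L[...,2]<.2)&(L[...,0]>-.06)&(L[...,0]<.045); Q=L[m]
    if len(Q)>20:
        for nm,k in(("arm",(Q[:,0]>-.012)),("grip",Q[:,0]<-.018)): print(n,nm,k.sum(),np.median(Q[k],0).round(4))
        k=Q[:,0]>-.012; print(" slope dz/dx'",np.polyfit(Q[k,0],Q[k,2],1).round(4))
    tn=(np.hypot(X[...,0]-.789,X[...,1]-.002)<.08)&(X[...,2]>.02)&(X[...,2]<.11); sp=(np.hypot(X[...,0]-.374,X[...,1]-.009)<.07)&(X[...,2]>.02)&(X[...,2]<.06)
    for w,b in(("tin",tn),("spool",sp)):
        if b.sum()>50: print(n,w,X[b].min(0).round(3),X[b].max(0).round(3))
p=cv2.imread('pics/s3_side.png'); cv2.imwrite('pics/s3c.png',cv2.resize(p[150:370,260:460],None,fx=2.5,fy=2.5))
E
```

```text
time_s: 19.17
tcp_pos: [0.5041, -0.1442, 0.2339]
eef_rot: [-178.7, -1.8, -78.2]
contact_force: [0.7, -0.2, -1.1]
gripper_width: 0.0
scene 749 cradle-frame x,slope,z,slope [-0.0024 -0.0114  0.0456  0.005 ] rms 0.0028 y [-0.101  -0.0971  0.1011  0.1024] red y [-0.0961 -0.093   0.1011  0.1021]
side 1466 cradle-frame x,slope,z,slope [ 0.0008  0.0085  0.0475 -0.0002] rms 0.0021 y [-0.1036 -0.1027  0.0936  0.1081] red y [-0.1036 -0.1026  0.0921  0.0961]
wrist 5654 cradle-frame x,slope,z,slope [ 0.     -0.0003  0.0459 -0.0009] rms 0.0007 y [-0.0648 -0.059   0.0962  0.1018] red y [-0.0633 -0.0589  0.0962  0.0981]
scene arm 85 [0.018  0.0665 0.0859]
scene grip 47 [-0.0324  0.0656  0.0878]
 slope dz/dx' [-0.0001  0.0858]
scene tin [ 0.747 -0.035  0.02 ] [0.831 0.047 0.102]
scene spool [ 0.336 -0.025  0.02 ] [0.408 0.046 0.043]
side arm 123 [0.0158 0.0651 0.0876]
side grip 95 [-0.0352  0.0658  0.089 ]
 slope dz/dx' [-0.0029  0.0875]
side tin [ 0.748 -0.044  0.02 ] [0.829 0.041 0.105]
side spool [ 0.339 -0.03   0.02 ] [0.411 0.044 0.044]
wrist arm 931 [0.0157 0.066  0.086 ]
wrist grip 520 [-0.0335  0.0658  0.0879]
 slope dz/dx' [0.0074 0.0859]
wrist tin [ 0.746 -0.041  0.02 ] [0.808 0.028 0.079]
```

View pics/s3c.png

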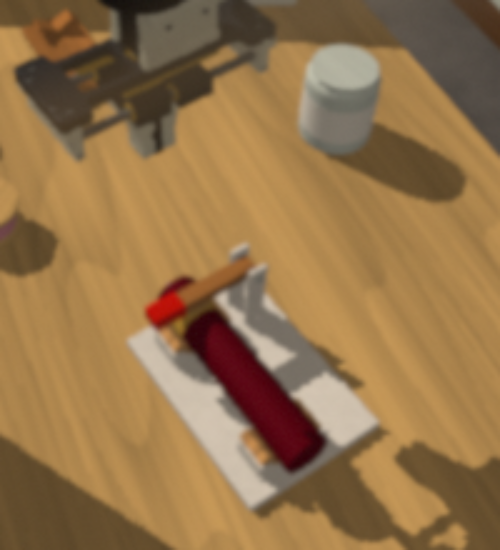

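The crop shows the arm lying level on the candle (grip at 165,305), the candle in both blocks, and the robot clear. The arm slope is within 0.01 rad of level, and the tin and spool haven't moved. I'm handing it in.

```bash
python3 -c "
from plant import r; s=r.get_state(); print(s['time_s'],abs(s['qd']).max()); print(r.close_job())"
```

```text
19.3167 0.8576484673060192
the job is handed in; nothing more can be done
None
```

The candle is seated in both V-blocks and released, the clamp arm is down on it, and I handed the job in at 19.3 s. No verdict was reported.

**What I did:** I lifted the smaller dark red candle from its rack, lowered it into the V-cradle and let go. With the shut fingers I then swung the clamp arm down until its pad met the candle, at about 15 N, and backed off clear.

**Last checks:**
- **Candle:** the wrist camera puts it within 0.1 mm across the V and under 0.001 rad off the V's direction. Its ends stand out evenly to about 1–2 mm.
- **Clamp arm:** level to within 0.01 rad in all three views.
- **Bystanders:** the paint tin and ribbon spool are unmoved to within about 1 mm in the scene and side views.
- **Robot:** clear of everything.

**Where the checks disagreed or went rough:**
- The scene view, with a poorer fit, put the candle 2.4 mm off across the V and 0.011 rad askew; the side view gave +0.8 mm and 0.009 rad. Both are within tolerance.
- The measured candle height was 45.6–47.5 mm against 47 mm, about the same 1 mm depth bias I saw on the rack.
- While lowering the candle I briefly pressed it into the V with about 27 N. I eased off before letting go.

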